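Lower the ratchet arm of the electrode stand into the beaker

ROBOT

A 6-joint arm with a two-finger parallel gripper is mounted at the origin on the work surface. World frame = base frame: x ahead of the robot, y to its left, z up, the work surface at z = 0. Lengths are in mm, angles in rad, forces in N, time in s.
With the tool pointing down it reaches from about 400 to 925 mm from the base axis. Payload 12.5 kg.
Tool frame: the origin (TCP) lies on the centre line of the jaws, within the pads' length; the fingertips stand 8 mm ahead of it and the grasp point (between the pads) lies 11 mm behind it; z points along the fingers, x is the direction in which the jaws open and shut, and the axes are right-handed (so a half turn about z gives the same grasp; the last joint's range is limited). The gripper opens to 95 mm and grips with 3 to 60 N. Pads are 20 mm wide; open, the fingers measure 119 mm over their backs; the gripper's body (75 mm by 180 mm) begins 59 mm behind the grasp point.
Start: joints at [-0.106, 0.491, 1.559, -0, 1.092, -0.106], TCP at [625.02, 0.021, 184.461] pointing down, gripper open.
Joint ranges: [-3.1, 3.1], [-0.84, 2.19], [0.05, 2.79], [-1.13, 4.28], [0.06, 2.93], [-2.69, 2.69]. Speed limits (rad/s): [2.22, 2.22, 2.79, 3.14, 3.14, 3.14].

INTERFACE

Orientations are given as [roll, pitch, yaw] about the fixed x, y, z axes, in that order (R = Rz(yaw) Ry(pitch) Rx(roll)).
In Python, from cell import env gives the robot as it stands. The module is installed in compiled form; this text tells all that it offers.
- The arm moves only by the tool send_rows, never from a script. Its argument "moves" is a list that holds one entry, the list of rows, each a list of 6 numbers: the shift along the tool's x, y, z as a fraction of full scale, then the turn, a rotation vector about the tool's x, y, z as a fraction of full scale. A call has 1 to 12 rows; each row is the pose to reach, as a shift and turn from the pose commanded when the call began, along the tool's axes at that moment; what a row does not reach only later rows make up. Full scale, the value 1, is 0.3 m for a shift and 90 degrees for a turn. A row lasts 1/12 s, in which the tool goes at most 41.7 mm and 7.16 degrees, less where a joint would pass 70% of its speed; a pose out of reach is approached as far as the arm can. A call with a number of a shift or a turn outside -1 to 1 is refused whole. A call with a gripper value outside its range is refused whole. "grip" is the gripper's target within -1 to 1 (shut at 1, half-way at 0, fully open at -1), set as the call begins (left out, the last holds). The fingers move at their own pace and stop on an object; the grip force is fixed at half the most. Time passes only in rows, so rows that repeat a pose let the fingers close. It gives the time, the measured TCP pose, the force and the opening at its end, in the units of the state.
- env.state(): the state, without advancing time (a new reading comes with each control period).
- env.read_camera(name): name is "scene" or "side" or "wrist"; returns a dict with "image" (480x640x3 uint8, red, green, blue), "mtx" (3x3 intrinsics, pixels), "T" (4x4, takes a point from camera to world coordinates); the wrist camera has in their place "mount" (4x4, takes a point from camera to tool coordinates, whose origin is the TCP and whose axes are the tool frame's). Camera axes: x right, y up, looking along -z (the intrinsics and any distortion apply to the point x, -y, -z); pixel columns grow to the right and rows downward; lengths in mm; the calibration is good to about 2 mm. A picture is of the moment at which its call begins: read the wrist's pose just before it. There is no depth.
- env.job_done(): hands the job in, once; it reports no verdict.
Trained networks look in the newest picture that a camera, given by its name, has taken for a name from the list of things; names that differ only in an ending like _2 or _b are one class to them, and where a whole thing is asked for, a point or a joint stands for the part that bears it (a point fixed in the world has none). Each returns a list of dicts, best first, with "confidence" (0 to 1); they miss things now and then, are a little off and sometimes report something else, mostly with a low value. They report only what shows in the picture. A call takes as long as a camera call. They do not tell look-alikes from the thing itself.
- env.look_for(camera, thing): "xy" ([column, row] in pixels, amid what is visible of it).
- env.outline_of(camera, thing): "region" (480x640 bool, what is visible of it) and "xy" ([column, row] in pixels, amid what is visible of it).
The state is a dict: "t": time; "joints": joint angles; "qvel": joint speeds; "tau": joint torques, N m; "eef_pos": TCP position; "tcp_rot": TCP orientation; "ft_force": force on the tool from outside, world axes, zero at the start; "moment": the same for the moment, N m; "opening": opening from 0.0 (shut) to 1.0 (fully open).
Only numpy, scipy, OpenCV 4.12 (cv2) and the standard library are available. Lean on these libraries where they do the work, as an engineer would, in place of code of your own. Each camera call takes 0.05 s, during which the arm holds its last target. There are 200 camera calls.

TASK

The pH electrode hangs above its beaker on the raised ratchet arm of the stand. Press the pawl's thumb tab right down, so that the pawl comes clear of the teeth and stays free, then push the arm down by its cross-bar until it is fully down on its stop, with the electrode in the beaker, and leave the pawl free. Only press and push: lift nothing (not the arm either), keep the robot off the electrode, and leave the beaker, the bottle and the vial where they stand.

Things in the scene. Friction and masses are not known exactly. Their poses are not given: they have to be found in the camera images.
- stand: Electrode stand, fixed to the bench: flat grey base plate 310 x 130 x 12 mm with a slim metal post. Origin on the bench under the arm's pivot (the plate reaches from x = -93 to +217 mm, y = -69 to +61 mm). Its x axis is the direction in which the arm reaches out, from the post to the beaker; its y axis is the pivot's direction; z up. The pawl sits on the other side of the post from the arm (towards -x). Highest fixed part 180 mm above the bench.
- pivot_point (a point): Point on the arm's level pivot axis (the stand's y axis), 150 mm above the bench, in the mid-plane of the arm.
- swing_arm (a joint): Angle of the aluminium ratchet arm about its pivot, rad. It grows as the arm goes down: at 0 the arm rises 0.82 rad above level, at 0.82 it is level and on its bottom stop. It starts between 0.02 and 0.15. While the pawl is engaged the first tooth catches the arm at about 0.20; with the pawl free it moves all the way. A stiff friction hinge: it stays where it is left, and takes about 2 to 4 N of push at the cross-bar.
- push_bar (a point): Centre of the grey round cross-bar at the end of the arm, 22 mm in diameter and 44 mm long (along the stand's y axis), 200 mm from the pivot axis: the place to push, from above. It moves on an arc about the pivot from about 290 mm down to 150 mm above the bench. The electrode hangs 50 mm nearer to the post.
- pawl (a joint): Angle of the pawl, rad: 0 engaged in the teeth, above about 0.2 clear of them, 0.32 fully pressed (its stop). It stays where it is left. About 3 N on the tab moves it.
- pawl_tab (a point): Centre of the top face of the pawl's flat steel thumb tab, 32 mm (along the stand's x) x 30 mm, with black ribs, level when engaged, 209 mm above the bench. It lies 105 mm from the arm's pivot axis on the side away from the arm, 45 mm beyond the pawl's own pivot (which is 60 mm from the arm's pivot axis). Pressed from above it goes down about 14 mm to its stop, tilting down outwards.
- electrode: pH electrode in its black holder on the arm, 150 mm from the pivot; a linkage keeps it upright as the arm moves. Blue cap 18 mm and glass stem 12 mm in diameter; from 107 mm below to 36 mm above the origin, which lies on its pin in the arm. The stem stands 26 mm to the stand's -y side of the arm's mid-plane. Not to be touched by the robot.
- electrode_tip (a point): Lowest point of the electrode's glass bulb.
- beaker: Loose glass beaker, 74 mm in diameter at the rim, 72 mm high, standing on the base plate under the end of the arm. Origin at the centre of its underside.
- bottle: Loose white plastic bottle, 52 mm in diameter, 105 mm high, standing on the bench beside the base plate. Origin at the centre of its underside.
- vial: Loose small clear vial with a white cap, 32 mm in diameter, 55 mm high, standing on the bench beside the base plate. Origin at the centre of its underside.
- meter: White pH meter, 170 x 220 mm, about 70 mm high, fixed on the bench to the robot's right. Origin at the centre of its underside. Not part of the job.
There are look-alikes about, which are no part of the job. What is shaped like the beaker but black or red is not meant.

How it is judged:
By the outcome, as a careful person would: the job done as asked, in the order asked, and still so for the second after the job is handed in, with the robot touching nothing.
It also fails if it takes over 48 s, if anything falls off the work surface, if the arm or the gripper's body presses on something with over 40 N, if the wrist force passes 120 N, or if a joint passes its speed limit or range.

## Working session

There is one attempt and no reset: what is moved stays moved. The work goes in short steps, Python scripts to look and compute and a tool call to move; the robot and the scene stay as the last step left them, time stands still between calls to the robot, and variables do not carry over. Pictures are saved under pics/ and viewed, about 8 in all and at most 12, crops included, and the job is handed in when it is done.

Besides the shell and the picture viewer there is one more tool, called after "Emit:" by a JSON object that holds its "fn" and its "kwargs", one argument or row to a line. send_rows: Moves the arm, as the interface text tells. Its arguments: {"type":"object","properties":{"moves":{"type":"array","items":{"type":"array","items":{"type":"array","items":{"type":"number"}}}},"grip":{"type":"number"}},"required":["moves"]}

```bash
mkdir -p pics
cat > h.py <<'E'
import numpy as np, cv2
from cell import env
def ray(cam,px):
    K=cam['mtx'];T=cam['T'];u=np.linalg.inv(K)@[px[0],px[1],1.]
    d=T[:3,:3]@np.array([u[0],-u[1],-u[2]]);return T[:3,3],d/np.linalg.norm(d)
def tri(rs):
    A=np.zeros((3,3));b=np.zeros(3)
    for o,d in rs:
        P=np.eye(3)-np.outer(d,d);A+=P;b+=P@o
    x=np.linalg.solve(A,b);return x,[round(float(np.linalg.norm((np.eye(3)-np.outer(d,d))@(x-o))),1) for o,d in rs]
def proj(cam,p):
    T=cam['T'];c=T[:3,:3].T@(np.asarray(p)-T[:3,3]);q=cam['mtx']@[c[0],-c[1],-c[2]];return q[:2]/q[2]
E
python3 - <<'E'
from h import *
st=env.state();print(st['t'],st['eef_pos'],st['tcp_rot'])
C={}
for n in('scene','side'):
    C[n]=env.read_camera(n);cv2.imwrite(f'pics/{n}0.png',C[n]['image'][...,::-1]); print(n,C[n]['T'][:3,3].round())
    for t in('pivot_point','push_bar','pawl_tab','electrode_tip','beaker','electrode','bottle','vial','stand'):
        print(n,t,[(np.round(r['xy']).tolist(),round(r['confidence'],2)) for r in env.look_for(n,t)][:3])
E
```

```text
0.0 [6.24727496e+02 5.46384936e-02 1.83857887e+02] [-3.14144671e+00  1.10760450e-03 -4.74668568e-05]
scene [ 929.  483. 1238.]
scene pivot_point [([355.0, 314.0], 0.64)]
scene push_bar [([369.0, 299.0], 0.75)]
scene pawl_tab [([344.0, 271.0], 0.5)]
scene electrode_tip [([369.0, 306.0], 0.55)]
scene beaker [([330.0, 380.0], 0.93), ([398.0, 409.0], 0.93), ([370.0, 349.0], 0.62)]
scene electrode [([370.0, 306.0], 0.64)]
scene bottle [([308.0, 339.0], 0.66)]
scene vial [([396.0, 311.0], 0.69)]
scene stand [([357.0, 316.0], 0.72)]
side [ 139.  665. 1151.]
side pivot_point [([273.0, 333.0], 0.86)]
side push_bar [([259.0, 298.0], 0.95)]
side pawl_tab [([293.0, 258.0], 0.73), ([251.0, 295.0], 0.51)]
side electrode_tip [([252.0, 297.0], 0.77)]
side beaker [([245.0, 360.0], 0.95), ([295.0, 418.0], 0.71), ([198.0, 345.0], 0.67)]
side electrode [([253.0, 296.0], 0.59)]
side bottle [([232.0, 311.0], 0.74)]
side vial [([312.0, 373.0], 0.59), ([249.0, 358.0], 0.49)]
side stand [([232.0, 312.0], 0.67), ([277.0, 335.0], 0.61)]
```

View pics/scene0.png

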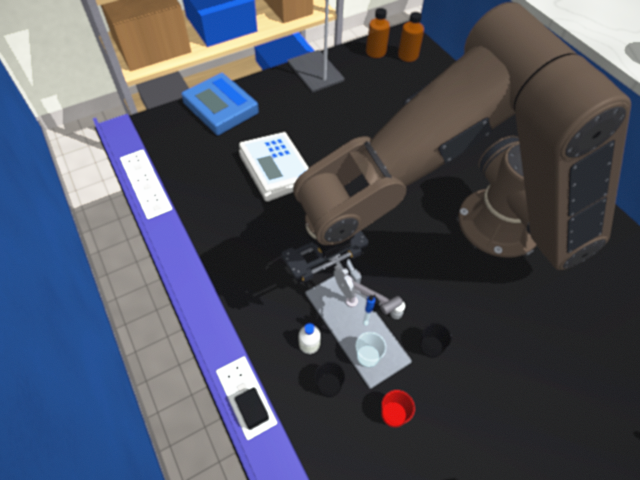

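View pics/side0.png

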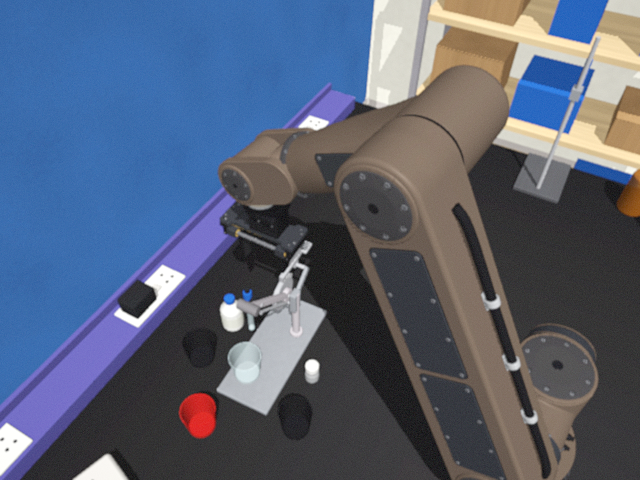

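Run:
```python
import cv2,numpy as np
a=cv2.imread('pics/scene0.png')[230:400,280:440];b=cv2.imread('pics/side0.png')[230:420,190:350]
f=lambda i:cv2.resize(i,None,fx=2.5,fy=2.5,interpolation=cv2.INTER_CUBIC)
a,b=f(a),f(b);o=np.zeros((max(len(a),len(b)),800,3),np.uint8);o[:len(a),:400]=a;o[:len(b),400:]=b
cv2.imwrite('pics/c1.png',o)
from h import *
C={n:env.read_camera(n) for n in('scene','side')}
for n,z,ps in(('scene',12,[(305,292),(372,388),(411,360)]),('side',12,[(218,390),(267,413),(327,312)])):
    for p in ps:
        o,d=ray(C[n],p);print(n,p,(o+d*(z-o[2])/d[2]).round())
print('beaker',tri([ray(C['scene'],(370,349)),ray(C['side'],(245,360))]))
print('vial',tri([ray(C['scene'],(396,311)),ray(C['side'],(312,373))]))
print('bottle',tri([ray(C['scene'],(308,339)),ray(C['side'],(232,311))]))
print('tab',tri([ray(C['scene'],(344,271)),ray(C['side'],(293,258))]))
```

```text
scene (305, 292) [637. -73.  12.]
scene (372, 388) [618. 238.  12.]
scene (411, 360) [493. 226.  12.]
side (218, 390) [617. 237.  12.]
side (267, 413) [491. 230.  12.]
side (327, 312) [504. -74.  12.]
beaker (array([584.85356042, 166.92693186,  66.30882357]), [1.1, 1.1])
vial (array([451.23157794,  97.13875003,  15.76940417]), [0.9, 0.9])
bottle (array([700.49024006,  59.18161585,  41.65629411]), [1.5, 1.5])
tab (array([572.71090453,  -2.32994476, 227.05233861]), [21.3, 21.3])
```

View pics/c1.png

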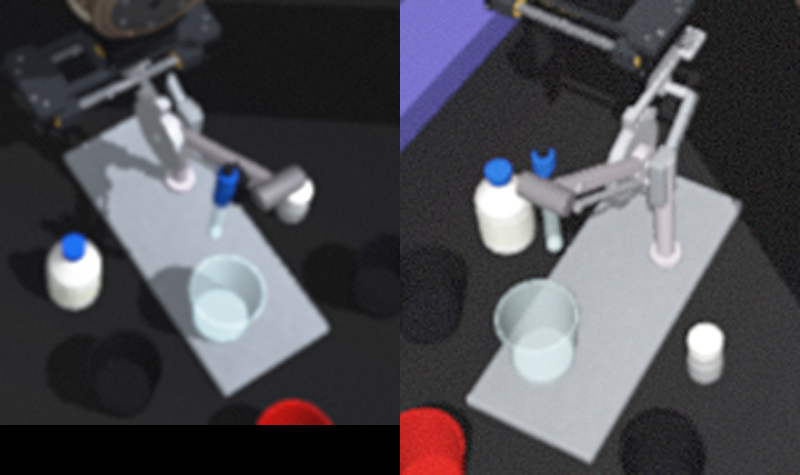

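Run:
```python
from h import *
from scipy.optimize import least_squares
C={n:env.read_camera(n) for n in('scene','side')}
bar,r=tri([ray(C['scene'],(391,305)),ray(C['side'],(249,307.6))]);print('bar',bar.round(1),r)
o,d=ray(C['side'],(306.4,246.8));print('tab@209',(o+d*(209-o[2])/d[2]).round(1))
obs=[('scene',(305,292),(-93,-69,12)),('scene',(372,388),(217,-69,12)),('scene',(411,360),(217,61,12)),('side',(218,390),(217,-69,12)),('side',(267,413),(217,61,12)),('side',(327,312),(-93,61,12))]
def W(p,l): c,s=np.cos(p[2]),np.sin(p[2]);return np.array([p[0]+c*l[0]-s*l[1],p[1]+s*l[0]+c*l[1],l[2]])
def f(p): 
    r=[proj(C[n],W(p,l))-x for n,x,l in obs]
    b=(200*np.cos(.82-p[3]),0,150+200*np.sin(.82-p[3]))
    r+=[proj(C['scene'],W(p,b))-(391,305),proj(C['side'],W(p,b))-(249,307.6)]
    return np.ravel(r)
s=least_squares(f,[563,16,1.62,.1]);print(s.x,s.fun.round(1));p=s.x
print('tab',W(p,(-105,0,209)),proj(C['side'],W(p,(-105,0,209))))
for q in np.linspace(p[3],.82,6): print(q.round(3),W(p,(200*np.cos(.82-q),0,150+200*np.sin(.82-q))).round(1))
```

```text
bar [555.8 163.9 279.4] [0.9, 0.9]
tab@209 [570.1 -86.3 209. ]
[5.62520992e+02 1.64617434e+01 1.62320692e+00 9.34632643e-02] [ 0.4  0.  -0.9 -0.   1.7  0.8 -0.9 -0.8  0.3 -0.   0.1 -2.1  1.3  0.2
  0.1 -0.5]
tab [568.02158551 -88.39407889 209.        ] [307.61760185 246.54658849]
0.093 [554.7 165.8 282.9]
0.239 [553.8 183.4 259.8]
0.384 [553.  197.5 234.4]
0.529 [552.5 207.8 207.3]
0.675 [552.2 214.1 179. ]
0.82 [552.  216.2 150. ]
```

Emit:
{"fn": "send_rows", "kwargs": {
  "moves": [
    [[0, 0, -0.1, 0, 0, 0], [0, 0, -0.2, 0, 0, 0], [0, 0.1, -0.35, 0, 0, 0], [-0.05, 0.2, -0.4, 0, 0, 0], [-0.1, 0.3, -0.4, 0, 0, 0], [-0.1, 0.3, -0.4, 0, 0, 0], [-0.1, 0.3, -0.4, 0, 0, 0]]
  ],
  "grip": 1
}}

```text
t: 1.78
eef_pos: [594.5, -91.4, 305.1]
tcp_rot: [3.141, -0.001, -0.003]
ft_force: [-0.5, 0.8, -0.4]
opening: 0.564
```

Run:
```python
from h import *
from scipy.spatial.transform import Rotation as R
s=env.state();c=env.read_camera('wrist')
M=np.eye(4);M[:3,:3]=R.from_euler('xyz',s['tcp_rot']).as_matrix();M[:3,3]=s['eef_pos'];c['T']=M@c['mount']
im=c['image'][...,::-1].copy()
a,b=np.cos(1.6232),np.sin(1.6232)
for dx in(-121,-89):
  for dy in(-15,15): cv2.circle(im,tuple(int(v) for v in proj(c,(562.5+a*dx-b*dy,16.5+b*dx+a*dy,209))),3,(0,0,255),1)
cv2.imwrite('pics/w1.png',im);print(s['opening'],env.look_for('wrist','pawl_tab'))
```

```text
0.5642646790315102 []
```

View pics/w1.png

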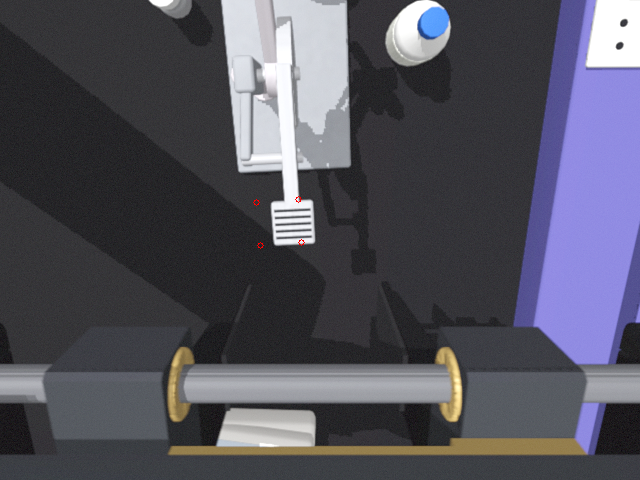

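Run:
```python
from h import *
from scipy.spatial.transform import Rotation as R
s=env.state();c=env.read_camera('wrist')
M=np.eye(4);M[:3,:3]=R.from_euler('xyz',s['tcp_rot']).as_matrix();M[:3,3]=s['eef_pos'];c['T']=M@c['mount']
for p,z in(((293,222),209),((350,166),12),((239,172),12)):
    o,d=ray(c,p);print((o+d*(z-o[2])/d[2]).round(1))
a,b=np.cos(1.6232),np.sin(1.6232)
for y in(-69,61): print('plate',562.5+a*-93-b*y,16.5+b*-93+a*y)
r=env.read_camera('side');print(proj(r,(577.5,-88,209)))
cv2.imwrite('pics/s1.png',cv2.resize(r['image'][200:400,180:380,::-1],None,fx=3,fy=3,interpolation=cv2.INTER_CUBIC))
```

```text
[578.5 -85.8 209. ]
[634.7 -70.8  12. ]
[506.6 -77.5  12. ]
plate 636.2765910170191 -72.75813474360477
plate 506.455049594734 -79.56749467989302
[303.9993996  245.18966839]
```

View pics/s1.png

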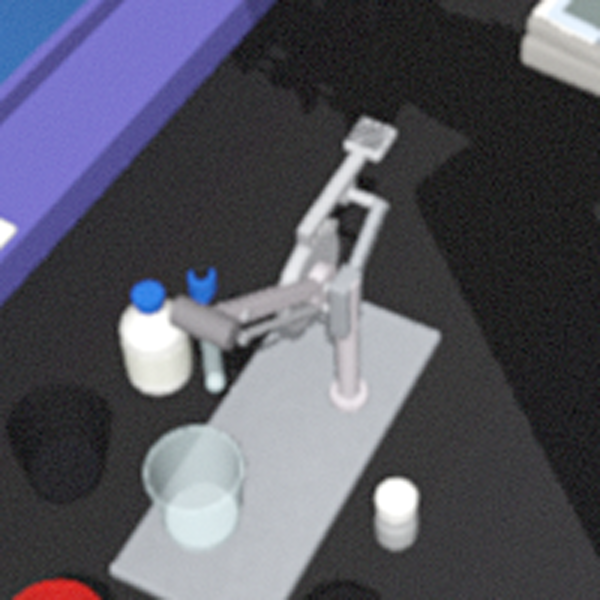

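Emit:
{"fn": "send_rows", "kwargs": {
  "moves": [
    [[-0.03, 0, 0, 0, 0, 0], [-0.055, -0.013, 0.05, 0, 0, 0], [-0.055, -0.013, 0.12, 0, 0, 0], [-0.055, -0.013, 0.18, 0, 0, 0], [-0.055, -0.013, 0.22, 0, 0, 0], [-0.055, -0.013, 0.24, 0, 0, 0], [-0.055, -0.013, 0.24, 0, 0, 0], [-0.055, -0.013, 0.24, 0, 0, 0], [-0.055, -0.013, 0.24, 0, 0, 0]]
  ]
}}

```text
t: 2.73
eef_pos: [578.8, -86.0, 233.3]
tcp_rot: [3.141, -0.001, 0.0]
ft_force: [0.7, 0.3, -0.3]
opening: 0.005
```

Emit:
{"fn": "send_rows", "kwargs": {
  "moves": [
    [[0, 0, 0.03, 0, 0, 0], [0, 0, 0.05, 0, 0, 0], [0, 0, 0.06, 0, 0, 0], [0, 0, 0.07, 0, 0, 0], [0, 0, 0.08, 0, 0, 0], [0, 0, 0.085, 0, 0, 0]]
  ]
}}

```text
t: 3.23
eef_pos: [578.4, -86.1, 206.5]
tcp_rot: [-3.142, 0.0, -0.0]
ft_force: [0.3, -0.4, 0.1]
opening: 0.006
```

Run:
```python
from h import *
a=env.read_camera('side');b=env.read_camera('scene')
f=lambda i,y,x:cv2.resize(i['image'][y:y+140,x:x+100,::-1],None,fx=4,fy=4,interpolation=cv2.INTER_CUBIC)
print(env.state()['eef_pos'],env.state()['ft_force'])
cv2.imwrite('pics/s2.png',np.hstack([f(a,190,250),f(b,210,300)]))
```

```text
[578.47596054 -86.08700348 206.71972776] [ 0.18904608  0.01508178 -0.24698893]
```

View pics/s2.png

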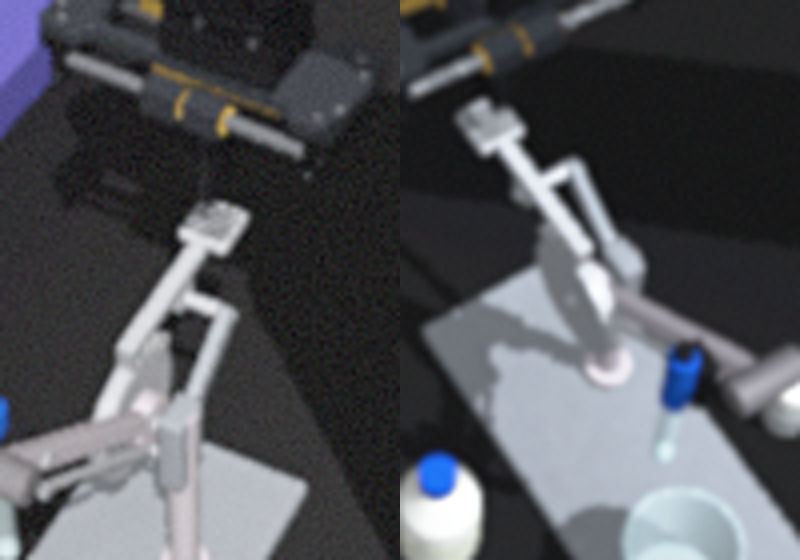

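Run:
```python
from h import *
a=env.read_camera('side');b=env.read_camera('scene')
print(tri([ray(a,(303.5,247)),ray(b,(322.7,241.3))]))
for z in(209,199,195):print(proj(a,(578,-86.5,z)),proj(b,(578,-86.5,z)))
```

```text
(array([577.96057356, -87.55293282, 204.05113398]), [1.0, 1.0])
[303.49402225 245.52391353] [323.01033497 240.91107262]
[303.52757388 248.41613413] [322.91651405 243.09924001]
[303.54088823 249.56385877] [322.87933729 243.96630626]
```

Emit:
{"fn": "send_rows", "kwargs": {
  "moves": [
    [[0, 0, 0.003, 0, 0, 0], [0, 0, 0.006, 0, 0, 0], [0, 0, 0.01, 0, 0, 0]]
  ]
}}

```text
t: 3.68
eef_pos: [578.6, -86.1, 204.0]
tcp_rot: [3.141, -0.0, 0.0]
ft_force: [0.0, -0.2, 0.0]
opening: 0.005
```

Emit:
{"fn": "send_rows", "kwargs": {
  "moves": [
    [[0, 0, 0.003, 0, 0, 0], [0, 0, 0.006, 0, 0, 0], [0, 0, 0.01, 0, 0, 0]]
  ]
}}

```text
t: 3.93
eef_pos: [578.5, -86.1, 200.9]
tcp_rot: [3.142, -0.0, 0.0]
ft_force: [0.0, 0.4, -0.1]
opening: 0.006
```

Emit:
{"fn": "send_rows", "kwargs": {
  "moves": [
    [[0, 0, 0.003, 0, 0, 0], [0, 0, 0.006, 0, 0, 0], [0, 0, 0.01, 0, 0, 0]]
  ]
}}

```text
t: 4.18
eef_pos: [578.6, -86.0, 197.9]
tcp_rot: [-3.142, -0.0, 0.0]
ft_force: [-0.2, -0.6, -0.2]
opening: 0.004
```

Run:
```python
from h import *
a=env.read_camera('side');b=env.read_camera('scene')
def f(i,y,x):
    c=i['image'][y:y+90,x:x+80,::-1]/255.;c=(255*c**.4).astype(np.uint8)
    return cv2.resize(c,None,fx=5,fy=5,interpolation=cv2.INTER_CUBIC)
print(proj(a,(578.6,-86,190)),proj(b,(578.6,-86,190)))
cv2.imwrite('pics/s3.png',np.hstack([f(a,200,265),f(b,200,285)]))
```

```text
[303.2311397  251.03578363] [322.72334322 245.28850037]
```

View pics/s3.png

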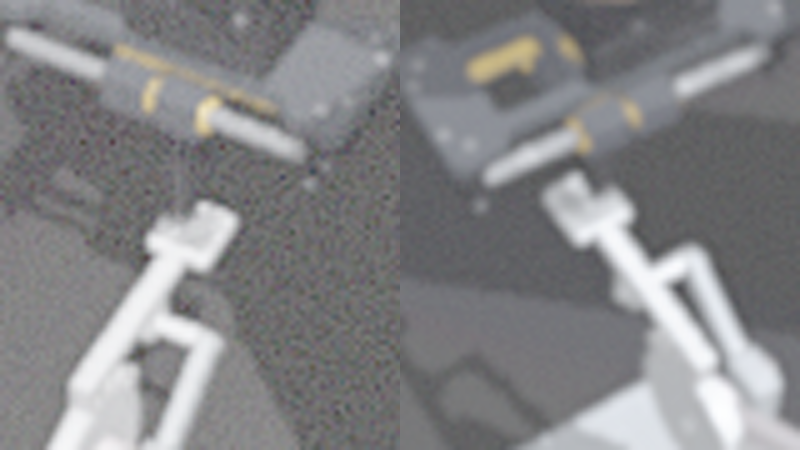

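Run:
```python
from h import *
c=env.read_camera('wrist');s=env.state();print(s['eef_pos'],s['ft_force'],s['moment'],s['opening'])
im=(255*(c['image'][...,::-1]/255.)**.5).astype(np.uint8)
def pm(p):
    Ti=np.linalg.inv(c['mount']);q=Ti@[*p,1];q=c['mtx']@[q[0],-q[1],-q[2]];return q[:2]/q[2]
print('tip',pm((0,0,8)),pm((0,10,8)),pm((0,-10,8)))
cv2.imwrite('pics/w2.png',im)
```

```text
[578.48788801 -86.07376715 197.86576685] [ 0.85370479 -0.85032219 -0.06577276] [ 0.02357545 -0.00373405  0.03394229] 0.003337318466753531
tip [316.35560315 271.01108941] [316.34694187 288.53160177] [316.3644916  253.03103634]
```

View pics/w2.png

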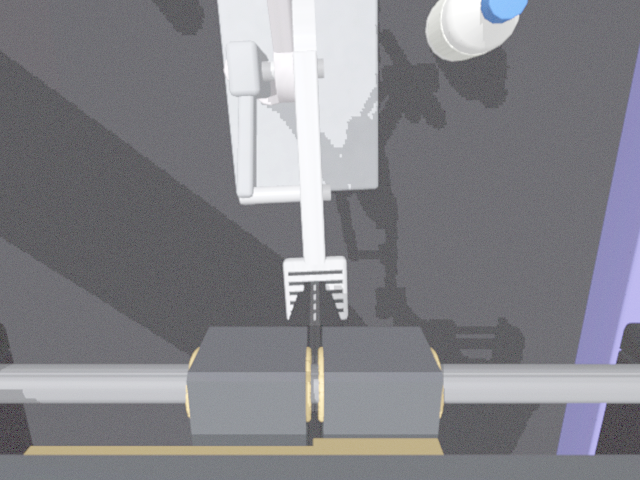

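Emit:
{"fn": "send_rows", "kwargs": {
  "moves": [
    [[0, 0, 0.003, 0, 0, 0], [0, 0, 0.006, 0, 0, 0], [0, 0, 0.009, 0, 0, 0]]
  ]
}}

```text
t: 4.58
eef_pos: [578.5, -86.1, 195.2]
tcp_rot: [3.142, -0.0, 0.0]
ft_force: [0.8, 0.1, 0.4]
opening: 0.005
```

Run:
```python
from h import *
c=env.read_camera('wrist');s=env.state();print(s['eef_pos'],s['ft_force'],s['tau'].round(1) if hasattr(s['tau'],'round') else s['tau'])
im=(255*(c['image'][230:340,250:390,::-1]/255.)**.5).astype(np.uint8)
cv2.imwrite('pics/w3.png',cv2.resize(im,None,fx=5,fy=5,interpolation=cv2.INTER_CUBIC))
Ti=np.linalg.inv(c['mount'])
def pm(p):
    q=Ti@[*p,1];q=c['mtx']@[q[0],-q[1],-q[2]];return (q[:2]/q[2]).round(0)
tz=s['eef_pos'][2]
for z in (210,205,200,195,190,186): print(z,[pm((x,y,tz-z)) for x in(-15,15) for y in (-16,)],pm((0,-10,tz-z)))
```

```text
[578.44478047 -86.07485049 195.01160939] [ 0.31194836 -0.49772558  0.45132531] [  0.  -57.  -25.9   0.1   0.1   0. ]
210 [array([284., 257.]), array([349., 257.])] [317. 269.]
205 [array([285., 253.]), array([348., 253.])] [317. 265.]
200 [array([286., 250.]), array([347., 250.])] [316. 262.]
195 [array([286., 247.]), array([347., 247.])] [316. 258.]
190 [array([287., 244.]), array([346., 244.])] [316. 255.]
186 [array([287., 241.]), array([345., 241.])] [316. 252.]
```

View pics/w3.png

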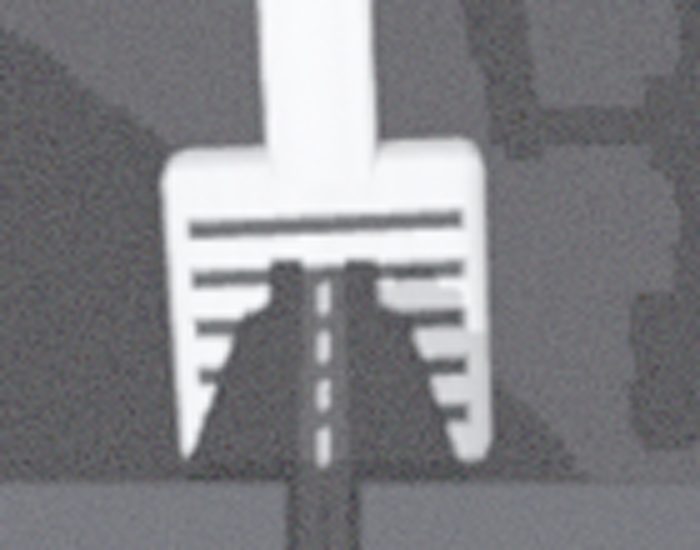

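Emit:
{"fn": "send_rows", "kwargs": {
  "moves": [
    [[0, 0, 0.01, 0, 0, 0], [0, 0, 0.02, 0, 0, 0], [0, 0, 0.025, 0, 0, 0]]
  ]
}}

```text
t: 4.88
eef_pos: [578.4, -86.0, 187.2]
tcp_rot: [-3.141, 0.0, -0.0]
ft_force: [0.2, -0.2, 0.6]
opening: 0.005
```

Emit:
{"fn": "send_rows", "kwargs": {
  "moves": [
    [[0, 0, 0.01, 0, 0, 0], [0, 0, 0.02, 0, 0, 0], [0, 0, 0.025, 0, 0, 0]]
  ]
}}

```text
t: 5.13
eef_pos: [578.4, -86.0, 179.7]
tcp_rot: [-3.141, 0.0, -0.0]
ft_force: [0.3, 0.2, -0.2]
opening: 0.01
```

```bash
cat > m.py <<'E'
from h import *
import sys
c=env.read_camera('wrist');s=env.state();print(s['t'],s['eef_pos'],s['ft_force'])
im=(255*(c['image'][230:340,250:390,::-1]/255.)**.5).astype(np.uint8)
cv2.imwrite(sys.argv[1],cv2.resize(im,None,fx=4,fy=4,interpolation=cv2.INTER_CUBIC))
g=c['image'].mean(2)
for r in range(246,282,3):
    w=np.where(g[r,270:362]>130)[0]; print(r,(w[0]+270,w[-1]+270) if len(w) else None,end=' ')
E
python3 m.py pics/w4.png
```

```text
5.1833 [578.30028565 -86.02414214 179.59007989] [-0.26394137 -0.57510374  0.29564983]
246 (np.int64(301), np.int64(324)) 249 (np.int64(301), np.int64(324)) 252 (np.int64(302), np.int64(325)) 255 (np.int64(302), np.int64(325)) 258 (np.int64(302), np.int64(325)) 261 (np.int64(302), np.int64(325)) 264 (np.int64(302), np.int64(325)) 267 (np.int64(302), np.int64(325)) 270 (np.int64(303), np.int64(345)) 273 (np.int64(282), np.int64(348)) 276 (np.int64(281), np.int64(348)) 279 (np.int64(280), np.int64(348))
```

View pics/w4.png

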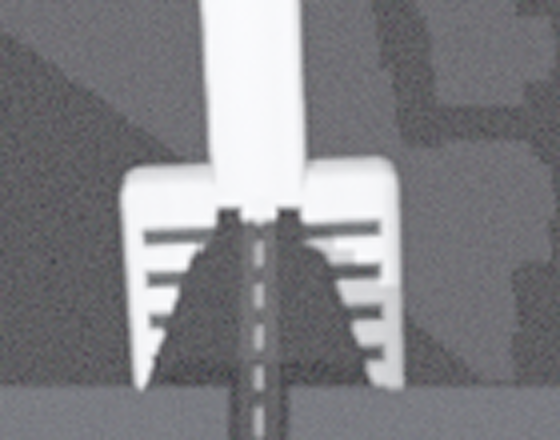

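Emit:
{"fn": "send_rows", "kwargs": {
  "moves": [
    [[0, 0, 0.005, 0, 0, 0], [0, 0, 0.01, 0, 0, 0], [0, 0, 0.013, 0, 0, 0]]
  ]
}}

```text
t: 5.43
eef_pos: [578.8, -86.8, 176.8]
tcp_rot: [3.14, -0.001, 0.0]
ft_force: [-2.3, -3.7, 6.1]
opening: 0.005
```

Emit:
{"fn": "send_rows", "kwargs": {
  "moves": [
    [[0, 0, 0.005, 0, 0, 0], [0, 0, 0.01, 0, 0, 0], [0, 0, 0.013, 0, 0, 0]]
  ]
}}

```text
t: 5.68
eef_pos: [579.1, -87.3, 173.2]
tcp_rot: [3.139, -0.002, 0.0]
ft_force: [-0.5, -6.3, 5.1]
opening: 0.004
```

```bash
python3 m.py pics/w5.png
```

```text
5.7333 [579.10101328 -87.27622563 173.09756674] [-0.66712111 -6.15912575  4.90061845]
246 (np.int64(299), np.int64(323)) 249 (np.int64(299), np.int64(323)) 252 (np.int64(300), np.int64(323)) 255 (np.int64(300), np.int64(323)) 258 (np.int64(300), np.int64(323)) 261 (np.int64(300), np.int64(324)) 264 (np.int64(301), np.int64(324)) 267 (np.int64(301), np.int64(324)) 270 (np.int64(301), np.int64(324)) 273 (np.int64(298), np.int64(346)) 276 (np.int64(280), np.int64(347)) 279 (np.int64(279), np.int64(347))
```

Emit:
{"fn": "send_rows", "kwargs": {
  "moves": [
    [[0, 0, 0.005, 0, 0, 0], [0, 0, 0.01, 0, 0, 0], [0, 0, 0.013, 0, 0, 0]]
  ]
}}

```text
t: 5.98
eef_pos: [579.3, -87.5, 169.4]
tcp_rot: [3.139, -0.003, 0.0]
ft_force: [0.4, -6.7, 6.2]
opening: 0.005
```

Emit:
{"fn": "send_rows", "kwargs": {
  "moves": [
    [[0, 0, 0.004, 0, 0, 0], [0, 0, 0.008, 0, 0, 0], [0, 0, 0.01, 0, 0, 0]]
  ]
}}

```text
t: 6.23
eef_pos: [579.6, -87.7, 167.5]
tcp_rot: [3.139, -0.004, 0.0]
ft_force: [-4.6, -8.0, 18.9]
opening: 0.007
```

```bash
python3 m.py pics/w6.png;python3 - <<'E'
from h import *
a=env.read_camera('side');b=env.read_camera('scene')
f=lambda i,y,x:cv2.resize(i['image'][y:y+140,x:x+100,::-1],None,fx=4,fy=4,interpolation=cv2.INTER_CUBIC)
cv2.imwrite('pics/s4.png',np.hstack([f(a,190,250),f(b,210,300)]))
E
```

```text
6.2833 [579.58151722 -87.73767039 167.57362444] [-2.82005796 -7.91377402 16.06885972]
246 (np.int64(298), np.int64(322)) 249 (np.int64(298), np.int64(322)) 252 (np.int64(298), np.int64(322)) 255 (np.int64(299), np.int64(322)) 258 (np.int64(299), np.int64(322)) 261 (np.int64(299), np.int64(323)) 264 (np.int64(299), np.int64(323)) 267 (np.int64(300), np.int64(323)) 270 (np.int64(300), np.int64(323)) 273 (np.int64(300), np.int64(344)) 276 (np.int64(280), np.int64(346)) 279 (np.int64(279), np.int64(346))
```

View pics/s4.png

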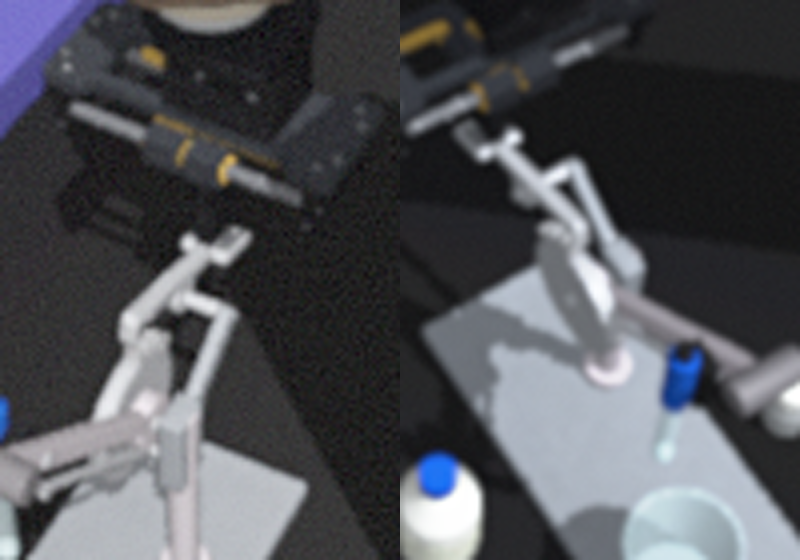

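Emit:
{"fn": "send_rows", "kwargs": {
  "moves": [
    [[0, 0, 0.004, 0, 0, 0], [0, 0, 0.006, 0, 0, 0], [0, 0, 0.006, 0, 0, 0]]
  ]
}}

```text
t: 6.63
eef_pos: [579.7, -87.8, 167.0]
tcp_rot: [3.138, -0.005, 0.0]
ft_force: [-5.7, -8.0, 24.5]
opening: 0.007
```

Emit:
{"fn": "send_rows", "kwargs": {
  "moves": [
    [[0, 0, -0.02, 0, 0, 0], [0, 0, -0.12, 0, 0, 0], [0, 0, -0.24, 0, 0, 0], [0, 0, -0.37, 0, 0, 0], [0, 0, -0.48, 0, 0, 0], [0, 0, -0.53, 0, 0, 0], [0, 0, -0.53, 0, 0, 0]]
  ]
}}

```text
t: 7.22
eef_pos: [579.5, -86.2, 326.7]
tcp_rot: [3.14, -0.006, 0.0]
ft_force: [0.1, -0.0, -0.5]
opening: 0.004
```

Run:
```python
from h import *
from scipy.spatial.transform import Rotation as R
s=env.state();c=env.read_camera('wrist');print(s['eef_pos'],s['ft_force'])
a=env.read_camera('side')
f=lambda i,y,x,h,w,k:cv2.resize(i['image'][y:y+h,x:x+w,::-1],None,fx=k,fy=k,interpolation=cv2.INTER_CUBIC)
A=f(a,200,220,150,100,3.9);A=A[:480];W=f(c,0,150,300,300,1.6)
o=np.zeros((600,790,3),np.uint8);o[:A.shape[0],:A.shape[1]]=A[:,:390];o[:480,300+90:390+400]=W[:480,:400];cv2.imwrite('pics/p1.png',o)
```

```text
[579.5025413  -86.19590948 326.74178376] [ 0.07445986 -0.01778706 -0.50820391]
```

View pics/p1.png

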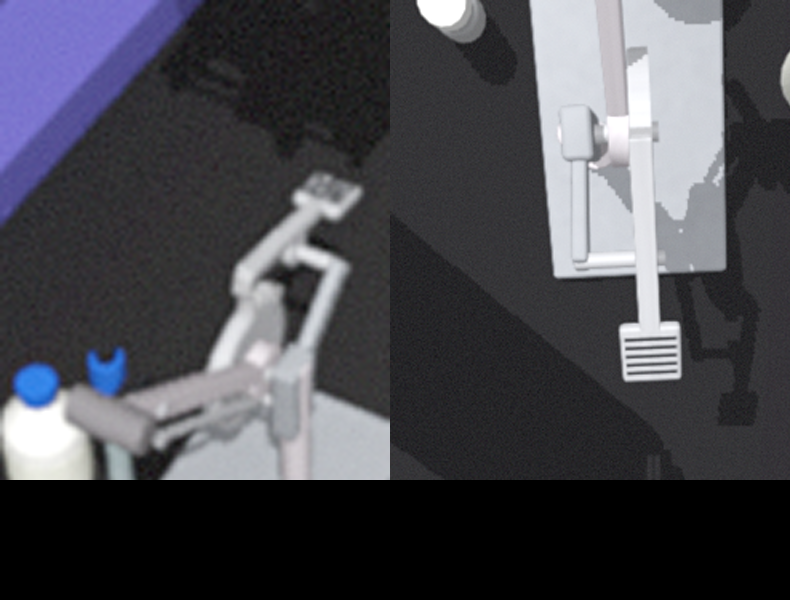

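Emit:
{"fn": "send_rows", "kwargs": {
  "moves": [
    [[-0.01, -0.08, -0.03, 0, 0, 0], [-0.02, -0.2, -0.03, 0, 0, 0], [-0.03, -0.33, -0.03, 0, 0, 0], [-0.05, -0.46, -0.03, 0, 0, 0], [-0.07, -0.59, -0.03, 0, 0, 0], [-0.09, -0.72, -0.03, 0, 0, 0], [-0.095, -0.82, -0.03, 0, 0, 0], [-0.095, -0.86, -0.03, 0, 0, 0], [-0.095, -0.86, -0.03, 0, 0, 0]]
  ]
}}

```text
t: 8.07
eef_pos: [549.4, 174.1, 330.1]
tcp_rot: [3.141, 0.002, 0.003]
ft_force: [0.0, -0.4, -0.7]
opening: 0.003
```

Run:
```python
from h import *
s=env.state();c=env.read_camera('wrist');print(s['t'],s['eef_pos'],s['ft_force'],s['tcp_rot'])
from scipy.spatial.transform import Rotation as R
M=np.eye(4);M[:3,:3]=R.from_euler('xyz',s['tcp_rot']).as_matrix();M[:3,3]=s['eef_pos'];c['T']=M@c['mount']
for z in(283,):
  print('bar pred',proj(c,(555,165,z)),[proj(c,(555+d,165,z)).round() for d in(-22,22)])
for t in('push_bar','electrode'):
  for r in env.outline_of('wrist',t):
    y,x=np.where(r['region']);print(t,r['confidence'],r['xy'],x.min(),x.max(),y.min(),y.max())
```

```text
8.0667 [549.38541987 174.07480083 330.06715247] [ 0.0243441  -0.37360579 -0.69034677] [3.14140845e+00 2.43936964e-03 3.06995944e-03]
bar pred [325.31614352 261.83024583] [array([290., 262.]), array([361., 262.])]
push_bar 0.59 [342.7, 273.1] 289 381 243 324
electrode 0.82 [357.3, 296.5] 335 379 273 324
electrode 0.45 [344.8, 198.0] 314 382 162 230
```

Emit:
{"fn": "send_rows", "kwargs": {
  "moves": [
    [[0, 0.01, 0.03, 0, 0, 0], [0, 0.02, 0.08, 0, 0, 0], [0, 0.02, 0.12, 0, 0, 0], [0, 0.02, 0.155, 0, 0, 0], [0, 0.02, 0.18, 0, 0, 0], [0, 0.02, 0.19, 0, 0, 0]]
  ]
}}

```text
t: 8.72
eef_pos: [549.8, 165.1, 273.3]
tcp_rot: [3.141, 0.002, -0.001]
ft_force: [1.0, -0.4, -0.1]
opening: 0.005
```

Emit:
{"fn": "send_rows", "kwargs": {
  "moves": [
    [[0, 0, 0.015, 0, 0, 0], [0, 0, 0.027, 0, 0, 0], [0, 0, 0.033, 0, 0, 0]]
  ]
}}

```text
t: 8.97
eef_pos: [550.0, 165.9, 264.6]
tcp_rot: [-3.142, -0.0, 0.0]
ft_force: [-0.7, 0.2, -0.6]
opening: 0.005
```

Emit:
{"fn": "send_rows", "kwargs": {
  "moves": [
    [[0, 0, 0.01, 0, 0, 0], [0, -0.007, 0.02, 0, 0, 0], [0, -0.014, 0.03, 0, 0, 0]]
  ]
}}

```text
t: 9.22
eef_pos: [550.2, 171.5, 257.2]
tcp_rot: [-3.139, -0.002, 0.0]
ft_force: [-2.5, 6.2, 8.5]
opening: 0.001
```

Emit:
{"fn": "send_rows", "kwargs": {
  "moves": [
    [[0, -0.02, 0.02, 0, 0, 0], [0, -0.043, 0.05, 0, 0, 0], [0, -0.065, 0.085, 0, 0, 0], [0, -0.082, 0.117, 0, 0, 0], [0, -0.098, 0.15, 0, 0, 0], [0, -0.111, 0.183, 0, 0, 0], [0, -0.111, 0.183, 0, 0, 0]]
  ]
}}

```text
t: 9.8
eef_pos: [549.6, 204.2, 199.7]
tcp_rot: [3.142, 0.001, 0.001]
ft_force: [1.7, -0.4, -1.3]
opening: 0.007
```

```bash
cat > b.py <<'E'
from h import *
C={n:env.read_camera(n) for n in('scene','side')};s=env.state();print(s['t'],s['eef_pos'],s['ft_force'])
for n in C:
  for t in('push_bar','electrode','electrode_tip','pawl_tab','beaker','vial','bottle'):
    print(n,t,[(np.round(r['xy'],1).tolist(),round(r['confidence'],2)) for r in env.look_for(n,t)][:3])
for zb in(283,240,220,200,180,150):
    y=16.5+np.sqrt(200**2-(zb-150)**2);print(zb,[proj(C[n],(553.5,y,zb)).round(1) for n in C])
print('elec',[[proj(C[n],(584,11.5+.75*np.sqrt(200**2-(zb-150)**2),150+.75*(zb-150)+20)).round(1) for n in C] for zb in(283,240,220,200,150)])
E
python3 b.py
```

```text
9.9 [549.99883469 203.29107976 200.87552932] [0.05040934 0.54180736 0.81468944]
scene push_bar [([355.4, 292.5], 0.87)]
scene electrode []
scene electrode_tip [([368.2, 333.7], 0.39)]
scene pawl_tab [([329.1, 250.3], 0.72)]
scene beaker [([367.1, 351.3], 0.74), ([435.6, 341.0], 0.73), ([393.9, 409.5], 0.61)]
scene vial [([328.7, 247.7], 0.47)]
scene bottle [([307.4, 334.3], 0.87)]
side push_bar [([277.4, 298.3], 0.81)]
side electrode []
side electrode_tip []
side pawl_tab []
side beaker [([201.2, 343.8], 0.9), ([245.3, 360.5], 0.79), ([294.4, 416.7], 0.57)]
side vial [([310.6, 370.7], 0.77)]
side bottle []
283 [array([392.8, 304.9]), array([249.6, 307.4])]
240 [array([397.6, 324.5]), array([243.1, 330.9])]
220 [array([398.5, 331.4]), array([241.5, 339.8])]
200 [array([398.8, 337.3]), array([240.6, 347.7])]
180 [array([398.5, 342.3]), array([240.4, 354.5])]
150 [array([397.1, 348. ]), array([241.1, 363.1])]
elec [[array([369.2, 298.2]), array([249.1, 290.5])], [array([373.1, 312.7]), array([244.4, 307.7])], [array([374., 318.]), array([243.3, 314.3])], [array([374.4, 322.5]), array([242.6, 320.1])], [array([373.8, 330.8]), array([242.9, 332. ])]]
```

```bash
cat > q.py <<'E'
from h import *
C={n:env.read_camera(n)['image'] for n in('scene','side')};T={n:env.read_camera(n) for n in C}
for n,roi in(('scene',(270,360,350,400)),('side',(270,360,238,268))):
  for lab,im in(('t0',cv2.imread(f'pics/{n}0.png')[...,::-1]),('now',C[n])):
    y0,y1,x0,x1=roi;r=im[y0:y1,x0:x1].astype(int);m=(r[...,2]>r[...,0]+50)&(r[...,2]>70)&(r[...,2]>r[...,1]+30)
    y,x=np.where(m);print(n,lab,len(y),(x.mean()+x0,y.mean()+y0,y.min()+y0,y.max()+y0) if len(y) else '')
  print([(q,proj(T[n],(584,11.5+150*np.cos(.82-q),150+150*np.sin(.82-q)+20)).round(1)) for q in(.09,.3,.45,.6,.7,.82)])
E
python3 q.py
```

```text
scene t0 119 (np.float64(369.9579831932773), np.float64(304.6050420168067), np.int64(297), np.int64(312))
scene now 3 (np.float64(371.3333333333333), np.float64(329.6666666666667), np.int64(329), np.int64(330))
[(0.09, array([369.2, 298. ])), (0.3, array([372.5, 309.9])), (0.45, array([373.9, 317.4])), (0.6, array([374.5, 323.7])), (0.7, array([374.4, 327.3])), (0.82, array([373.8, 330.8]))]
side t0 92 (np.float64(246.97826086956522), np.float64(295.04347826086956), np.int64(289), np.int64(301))
side now 0 
[(0.09, array([249.2, 290.3])), (0.3, array([245.2, 304.3])), (0.45, array([243.4, 313.5])), (0.6, array([242.5, 321.9])), (0.7, array([242.5, 326.8])), (0.82, array([242.9, 332. ]))]
```

Emit:
{"fn": "send_rows", "kwargs": {
  "moves": [
    [[0, -0.011, 0.033, 0, 0, 0], [0, -0.021, 0.067, 0, 0, 0], [0, -0.029, 0.1, 0, 0, 0], [0, -0.035, 0.133, 0, 0, 0], [0, -0.039, 0.167, 0, 0, 0], [0, -0.041, 0.19, 0, 0, 0]]
  ]
}}

```text
t: 11.3
eef_pos: [549.6, 215.9, 142.2]
tcp_rot: [3.141, 0.001, 0.0]
ft_force: [-0.1, 2.0, 3.4]
opening: 0.004
```

Emit:
{"fn": "send_rows", "kwargs": {
  "moves": [
    [[0, 0, 0.015, 0, 0, 0], [0, 0, 0.025, 0, 0, 0], [0, 0, 0.032, 0, 0, 0]]
  ]
}}

```text
t: 11.55
eef_pos: [549.8, 215.5, 133.8]
tcp_rot: [3.141, 0.001, -0.0]
ft_force: [-0.9, 1.5, 2.3]
opening: 0.005
```

Emit:
{"fn": "send_rows", "kwargs": {
  "moves": [
    [[0, 0, 0.004, 0, 0, 0], [0, 0, 0.009, 0, 0, 0], [0, 0, 0.013, 0, 0, 0]]
  ]
}}

```text
t: 11.8
eef_pos: [550.0, 215.6, 130.7]
tcp_rot: [3.142, -0.0, -0.0]
ft_force: [-2.3, 1.2, 9.3]
opening: 0.008
```

Emit:
{"fn": "send_rows", "kwargs": {
  "moves": [
    [[0, 0, 0.003, 0, 0, 0], [0, 0, 0.006, 0, 0, 0], [0, 0, 0.01, 0, 0, 0]]
  ]
}}

```text
t: 12.05
eef_pos: [550.4, 215.7, 129.7]
tcp_rot: [-3.141, -0.002, 0.0]
ft_force: [-10.6, -1.8, 30.6]
opening: 0.005
```

Emit:
{"fn": "send_rows", "kwargs": {
  "moves": [
    [[0, 0, -0.02, 0, 0, 0], [0, 0, -0.07, 0, 0, 0], [0, 0, -0.18, 0, 0, 0], [0, 0, -0.31, 0, 0, 0], [0, 0, -0.44, 0, 0, 0], [-0.1, -0.1, -0.57, 0, 0, 0], [-0.15, -0.2, -0.65, 0, 0, 0], [-0.25, -0.3, -0.7, 0, 0, 0], [-0.3, -0.35, -0.7, 0, 0, 0], [-0.3, -0.35, -0.7, 0, 0, 0], [-0.3, -0.35, -0.7, 0, 0, 0]]
  ]
}}

```text
t: 12.97
eef_pos: [459.1, 321.7, 338.2]
tcp_rot: [-3.141, -0.002, 0.003]
ft_force: [0.3, -0.5, -0.0]
opening: 0.007
```

```bash
python3 b.py; python3 q.py
```

```text
13.0667 [460.2581333  320.30648054 337.08094573] [-0.34236844  0.10521267  0.4605401 ]
scene push_bar [([374.7, 319.5], 0.83)]
scene electrode [([375.2, 336.6], 0.57)]
scene electrode_tip [([370.7, 337.7], 0.61)]
scene pawl_tab [([328.4, 253.1], 0.88), ([351.5, 316.4], 0.42)]
scene beaker [([368.1, 351.8], 0.96), ([398.8, 409.9], 0.95), ([332.3, 378.2], 0.82)]
scene vial [([396.3, 308.8], 0.47)]
scene bottle [([308.2, 337.6], 0.85)]
side push_bar [([272.7, 319.6], 0.47)]
side electrode []
side electrode_tip []
side pawl_tab []
side beaker [([293.0, 417.5], 0.93), ([248.8, 371.4], 0.69), ([199.5, 348.3], 0.65)]
side vial [([311.7, 371.0], 0.74)]
side bottle [([312.6, 371.5], 0.57)]
283 [array([392.8, 304.9]), array([249.6, 307.4])]
240 [array([397.6, 324.5]), array([243.1, 330.9])]
220 [array([398.5, 331.4]), array([241.5, 339.8])]
200 [array([398.8, 337.3]), array([240.6, 347.7])]
180 [array([398.5, 342.3]), array([240.4, 354.5])]
150 [array([397.1, 348. ]), array([241.1, 363.1])]
elec [[array([369.2, 298.2]), array([249.1, 290.5])], [array([373.1, 312.7]), array([244.4, 307.7])], [array([374., 318.]), array([243.3, 314.3])], [array([374.4, 322.5]), array([242.6, 320.1])], [array([373.8, 330.8]), array([242.9, 332. ])]]
scene t0 119 (np.float64(369.9579831932773), np.float64(304.6050420168067), np.int64(297), np.int64(312))
scene now 92 (np.float64(374.5326086956522), np.float64(336.45652173913044), np.int64(330), np.int64(343))
[(0.09, array([369.2, 298. ])), (0.3, array([372.5, 309.9])), (0.45, array([373.9, 317.4])), (0.6, array([374.5, 323.7])), (0.7, array([374.4, 327.3])), (0.82, array([373.8, 330.8]))]
side t0 92 (np.float64(246.97826086956522), np.float64(295.04347826086956), np.int64(289), np.int64(301))
side now 0 
[(0.09, array([249.2, 290.3])), (0.3, array([245.2, 304.3])), (0.45, array([243.4, 313.5])), (0.6, array([242.5, 321.9])), (0.7, array([242.5, 326.8])), (0.82, array([242.9, 332. ]))]
```

Run:
```python
from h import *
p=cv2.imread('pics/p1.png')[:480,:390]
im=env.read_camera('side')['image'][...,::-1]
A=cv2.resize(im[200:350,220:320],None,fx=3.9,fy=3.9,interpolation=cv2.INTER_CUBIC)[:480,:390]
t=p[165:300,230:370];r=cv2.matchTemplate(A,t,cv2.TM_CCOEFF_NORMED);print('pressed',cv2.minMaxLoc(r)[1::2],'expect (230,165)')
i=cv2.resize(cv2.imread('pics/side0.png')[200:350,220:320],None,fx=3.9,fy=3.9,interpolation=cv2.INTER_CUBIC)
s=cv2.imread('pics/s1.png');s=cv2.resize(s,None,fx=1.3,fy=1.3)[:480,156:546]
print('unpressed same spot',cv2.minMaxLoc(cv2.matchTemplate(s,t,cv2.TM_CCOEFF_NORMED))[1::2])
print(np.abs(A[165:225,280:370].astype(int)-p[165:225,280:370]).mean(),np.abs(A[165:225,280:370].astype(int)-s[165:225,280:370]).mean())
```

```text
pressed (0.39860522747039795, (229, 56)) expect (230,165)
unpressed same spot (0.7686939239501953, (231, 165))
55.745555555555555 57.19598765432099
```

Emit:
{"fn": "send_rows", "kwargs": {
  "moves": [
    [[0.03, 0.1, 0, 0, 0, 0], [0.07, 0.22, 0, 0, 0, 0], [0.11, 0.34, 0, 0, 0, 0], [0.15, 0.46, 0, 0, 0, 0], [0.19, 0.58, 0, 0, 0, 0], [0.23, 0.7, 0, 0, 0, 0], [0.27, 0.82, 0, 0, 0, 0], [0.3, 0.9, 0, 0, 0, 0]]
  ]
}}

```text
t: 14.68
eef_pos: [550.5, 47.8, 337.5]
tcp_rot: [3.141, -0.0, -0.001]
ft_force: [-1.0, 1.0, 0.6]
opening: 0.0
```

Emit:
{"fn": "send_rows", "kwargs": {
  "moves": [
    [[0.03, 0.1, 0, 0, 0, 0], [0.07, 0.22, 0, 0, 0, 0], [0.1, 0.34, 0, 0, 0, 0], [0.1, 0.43, 0, 0, 0, 0], [0.1, 0.46, 0, 0, 0, 0], [0.1, 0.46, 0, 0, 0, 0]]
  ]
}}

```text
t: 15.18
eef_pos: [579.9, -89.0, 337.1]
tcp_rot: [3.142, 0.0, -0.003]
ft_force: [-1.0, -0.1, 0.2]
opening: 0.003
```

```bash
python3 - <<'E'
from h import *
p=cv2.imread('pics/p1.png')[:480,:390]
im=env.read_camera('side')['image'][...,::-1];print(env.state()['eef_pos'],env.state()['ft_force'])
A=cv2.resize(im[200:350,220:320],None,fx=3.9,fy=3.9,interpolation=cv2.INTER_CUBIC)[:480,:390]
t=p[165:300,230:370]
s=cv2.resize(cv2.imread('pics/s1.png'),None,fx=1.3,fy=1.3)[:480,156:546]
for x in(A,s):print(cv2.minMaxLoc(cv2.matchTemplate(x,t,cv2.TM_CCOEFF_NORMED))[1::2],np.abs(A[165:225,280:370].astype(int)-x[165:225,280:370]).mean(),np.abs(p[165:225,280:370].astype(int)-x[165:225,280:370]).mean())
E
python3 q.py; python3 b.py | grep -E "side|scene"
```

```text
[579.87277113 -87.54130226 337.34398701] [-0.02483561  1.05138455 -1.0025277 ]
(0.946903645992279, (230, 165)) 0.0 2.370679012345679
(0.7686939239501953, (231, 165)) 48.913333333333334 49.135493827160495
scene t0 119 (np.float64(369.9579831932773), np.float64(304.6050420168067), np.int64(297), np.int64(312))
scene now 106 (np.float64(374.9339622641509), np.float64(336.37735849056605), np.int64(330), np.int64(343))
[(0.09, array([369.2, 298. ])), (0.3, array([372.5, 309.9])), (0.45, array([373.9, 317.4])), (0.6, array([374.5, 323.7])), (0.7, array([374.4, 327.3])), (0.82, array([373.8, 330.8]))]
side t0 92 (np.float64(246.97826086956522), np.float64(295.04347826086956), np.int64(289), np.int64(301))
side now 125 (np.float64(241.784), np.float64(340.096), np.int64(331), np.int64(350))
[(0.09, array([249.2, 290.3])), (0.3, array([245.2, 304.3])), (0.45, array([243.4, 313.5])), (0.6, array([242.5, 321.9])), (0.7, array([242.5, 326.8])), (0.82, array([242.9, 332. ]))]
scene push_bar [([373.6, 320.6], 0.81), ([393.1, 308.8], 0.53)]
scene electrode [([377.1, 335.4], 0.59), ([352.5, 317.2], 0.54)]
scene electrode_tip [([372.3, 336.4], 0.81)]
scene pawl_tab [([328.0, 249.0], 0.61)]
scene beaker [([436.9, 342.2], 0.95), ([329.4, 379.8], 0.9), ([368.9, 353.2], 0.83)]
scene vial [([395.6, 310.2], 0.47)]
scene bottle [([308.3, 337.7], 0.58), ([351.1, 316.9], 0.49)]
side push_bar [([257.0, 334.8], 0.87)]
side electrode [([244.6, 336.2], 0.79), ([231.3, 310.5], 0.2)]
side electrode_tip [([242.7, 340.1], 0.48)]
side pawl_tab []
side beaker [([199.0, 416.3], 0.95), ([204.2, 346.7], 0.91), ([294.4, 416.4], 0.77)]
side vial [([244.3, 339.1], 0.7), ([310.3, 372.6], 0.57)]
side bottle [([233.0, 314.9], 0.64)]
```

```bash
python3 -c "
from cell import env
env.job_done();print(env.state()['t'])"
```

```text
the job is handed in; nothing more can be done
the job is handed in; nothing more can be done
```

I pressed the pawl's tab down to its stop and lifted off. Then I pushed the arm down by its cross-bar until it met its bottom stop, and handed the job in with the robot clear of everything. The last reading before hand-in was at about 15 s.

- **Pawl:** the tab met its stop at about 24 N. It looked the same in the side picture after the arm was down as it did just after release, so the pawl stayed free.
- **Arm:** it met its stop at about 31 N, with the bar at its computed level height. The electrode's blue cap moved 32 px in the scene view, where 33 px was predicted for full travel. In the side view it moved 45 px, where 42 px was predicted.
- **Electrode and loose items:** the electrode's computed end position lies within about 4 mm of the beaker's centre. I did not view a picture of it in the beaker, because my 12 pictures were used up. The detections showed the bottle and vial within a few pixels of where they began, and the beaker too in the scene view. The side view gave no final fix on the beaker.

Two things disagreed with what I was given or measured first:

- **Fingertips:** contact came about 35–40 mm lower than the stated fingertip offset implies, at both the tab and the bar. I worked by force from there.
- **Tab position:** it lies about 10 mm to the side of the stand's mid-plane. I corrected for this with the wrist camera before pressing.

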